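# Put the door hardware back in its trays

## Robot

A 6-joint arm with a two-finger parallel gripper is mounted at the origin on the work surface. World frame = base frame: x ahead of the robot, y to its left, z up, the work surface at z = 0. Lengths are in m, angles in rad, forces in N, time in s.
With the tool pointing down it reaches from about 0.35 to 0.975 m from the base axis. Payload 4.9 kg.
Tool frame: the origin (TCP) lies on the centre line of the jaws, within the pads' length; the fingertips stand manip.tip_reach ahead of it and the grasp point (between the pads) is the TCP (manip.tip_reach is the distance from the TCP to the fingertips, in m); z points along the fingers, y is the line along which they close (so a half turn about z gives the same grasp; the last joint's range is limited). The gripper opens to 85 mm and grips with 20 to 120 N. Pads are 22 mm wide; open, the fingers measure 114 mm over their backs; the gripper's body (76 mm by 85 mm) begins 54 mm behind the grasp point. The pads swing forward as they close: fully open they stand 13 mm farther back than shut.
Start: joints at [-1.336, 0.053, 1.613, -0, 1.476, -0.119], TCP at [0.217, -0.586, 0.25] pointing down, gripper open.
Joint ranges: [-3.01, 3.01], [-1.01, 2.22], [0.06, 2.58], [-1.02, 4.17], [0.09, 2.62], [-3.14, 3.14]. Speed limits (rad/s): [2.57, 2.57, 3.14, 3.14, 3.14, 3.14].

## Interface

Orientations are given as a unit quaternion [w, x, y, z].
In Python, from plant import manip gives the robot as it stands. The module is installed in compiled form; this text tells all that it offers.
- The arm moves only by the tool move_arm, never from a script. Its argument "rows" is a list of rows, each a list of 7 numbers: the shift along the tool's x, y, z in cm, then the turn, a rotation vector about the tool's x, y, z in degrees, then the opening, from -1 (shut) to 1 (fully open). In form: [[tx, ty, tz, ax, ay, az, jaw], ...]. A call has 1 to 20 rows; each row shifts and turns the commanded pose from where the row before left it, along the tool's axes as they then stand; what a row does not reach is not made up. A row lasts 1/12 s, in which the tool goes at most 41.7 mm and 7.16 degrees, less where a joint would pass 70% of its speed; a pose out of reach is approached as far as the arm can. A call is refused whole if a number of a shift passes 4.17 or a number of a turn 7.16, either way. A call with a gripper value outside its range is refused whole. The fingers move at their own pace and stop on an object; the grip force is fixed at half the most. Time passes only in rows, so rows that do not move let the fingers close. It gives the time, the measured TCP pose, the force, the opening and the grip force at its end, in the units of the state.
- manip.state(): the state, without advancing time (a new reading comes with each control period).
- manip.grab_frame(name): name is "scene" or "top" or "wrist"; returns a dict with "img" (384x512x3 uint8, blue, green, red), "mtx" (3x3 intrinsics, pixels), "R" (3x3) and "t" (3): a world point X has camera coordinates R X + t. Camera axes: x right, y down, z forward; pixel columns grow to the right and rows downward; lengths in m; the calibration is good to about 2 mm. A picture is of the moment at which its call begins. There is no depth.
- manip.job_done(): hands the job in; it is judged then, once.
The state is a dict: "time": time; "joint_pos": joint angles; "joint_vel": joint speeds; "joint_efforts": joint torques, N m; "tool_pos": TCP position; "tool_rot": TCP orientation; "contact_force": force on the tool from outside, world axes, zero at the start; "ft_torque": the same for the moment, N m; "gripper_width": opening from 0.0 (shut) to 1.0 (fully open); "grasp_force": force on a finger pad.
Only numpy, scipy, OpenCV 4.12 (cv2) and the standard library are available. Lean on these libraries where they do the work, as an engineer would, in place of code of your own. Each camera call takes 0.05 s, during which the arm holds its last target. There are 200 camera calls.

## Task

Put the four loose things away in their fitting wooden trays: the screw jar upright in the round tray, the drawer pull on its feet in the narrow tray, and the larger and the smaller rubber door stop each flat side down in the tray of its size, resting flat on the tray floor inside the rim (either way round, any order). Leave the spirit level where it is.

Things in the scene. Friction and masses are not known exactly. Their poses are not given: they have to be found in the camera images.
- jar: Clear round screw jar with a steel twist cap, brass screws visible inside; body 60 mm in diameter, straight-sided from 0 to 60 mm up, 80 mm tall overall (cap 55 mm wide). Stands upright. About 0.25 kg. Origin: centre of its underside; z up along its axis.
- pull: Silver drawer pull standing on its two feet like a low bridge: grip bar 100 long x 12 wide x 10 mm thick, its top 30 mm up, on two posts with round 18 mm feet, 82 mm apart. About 0.09 kg. Origin: midway between the feet, at their underside; x along the bar, y across it, z up.
- stop_large: The larger of two black rubber wedge door stops: 105 long x 42 wide, rising from 5 mm thick at its -x end to 31 mm at its +x end, with flat parallel long sides. About 0.11 kg. Lies on its flat underside. Origin: centre of the underside; x along its length towards the thick end, y across, z up.
- stop_small: The smaller of two black rubber wedge door stops: 68 long x 30 wide, rising from 5 mm thick at its -x end to 25 mm at its +x end, with flat parallel long sides. About 0.04 kg. Lies on its flat underside. Origin: centre of the underside; x along its length towards the thick end, y across, z up.
- tray_jar: Holder for the jar: the only round wooden tray, inside diameter 80 mm, outside 90 mm, a dark disc marked on its floor. Floor 4 mm above the work surface, rim top 12 mm above it. Fixed to the shelf. Origin: centre of its underside, at work-surface height; z up.
- tray_pull: Holder for the drawer pull: the narrow rectangular wooden tray, inside 118 x 36 mm, with a thin dark bar and two round feet marked on its floor. Its floor is 4 mm above the work surface; the 5 mm thick rim stands 10 mm above the work surface (6 mm above the floor). Fixed to the shelf. Origin: centre of its underside, at work-surface height; x along its length, y across, z up.
- tray_large: Holder for the larger door stop: the largest rectangular wooden tray, inside 123 x 60 mm, with a dark 105 x 42 mm rectangle marked on its floor. Its floor is 4 mm above the work surface; the 5 mm thick rim stands 10 mm above the work surface (6 mm above the floor). Fixed to the shelf. Origin: centre of its underside, at work-surface height; x along its length, y across, z up.
- tray_small: Holder for the smaller door stop: the short rectangular wooden tray, inside 86 x 48 mm, with a dark 68 x 30 mm rectangle marked on its floor. Its floor is 4 mm above the work surface; the 5 mm thick rim stands 10 mm above the work surface (6 mm above the floor). Fixed to the shelf. Origin: centre of its underside, at work-surface height; x along its length, y across, z up.
- level: Aluminium spirit level, 230 long x 22 wide x 42 mm high, standing on its long edge beyond the other things; to be left alone. Origin: centre of its underside; x along its length. Not listed: three small bits of hardware up to 50 mm tall stand between the things and trays, and taller equipment stands further out at the far side and the left and right sides.
Things that resemble listed ones, but are neither listed nor needed, are in the scene too. What is shaped like the tray_small but red is not meant.

How it is judged:
By the outcome, as a careful person would: the job done as asked, in the order asked, and still so for the second after the job is handed in, with the robot touching nothing.
It also fails if it takes over 112 s, if anything falls off the work surface, if the arm or the gripper's body presses on something with over 40 N, if the wrist force passes 120 N, or if a joint passes its speed limit or range.

## Working session

There is one attempt and no reset: what is moved stays moved. The work goes in short steps, Python scripts to look and compute and a tool call to move; the robot and the scene stay as the last step left them, time stands still between calls to the robot, and variables do not carry over. Pictures are saved under pics/ and viewed, at most 14 in all, crops included, and the job is handed in when it is done.

Besides the shell and the picture viewer there is one more tool, called after "Emit:" by a JSON object that holds its "api" and its "payload". move_arm: Moves the arm, as the interface text tells. Its arguments: {"type":"object","properties":{"rows":{"type":"array","items":{"type":"array","items":{"type":"number"}}}},"required":["rows"]}

```bash
mkdir -p pics; cat > h.py <<'E'
import numpy as np, cv2
from plant import manip
def ray(f,u,v,z):
    R,t,K=map(np.array,(f["R"],f["t"],f["mtx"])); t=t.ravel()
    c=-R.T@t; d=R.T@np.linalg.inv(K)@np.array([u,v,1.]); return (c+d*(z-c[2])/d[2])
def proj(f,X):
    p=np.array(f["mtx"])@(np.array(f["R"])@np.array(X)+np.array(f["t"]).ravel()); return p[:2]/p[2]
E
python3 - <<'E'
from h import *
print(manip.state(),manip.tip_reach)
for n in("top","scene"):
    f=manip.grab_frame(n); np.save(f"{n}.npy",f,allow_pickle=True)
    R=np.array(f["R"]);print(n,-R.T@np.array(f["t"]).ravel(),R.round(2).tolist())
    cv2.imwrite(f"pics/{n}.png",cv2.resize(f["img"],(800,600),interpolation=2))
E
```

```text
{'time': 0.0, 'joint_pos': array([-1.33599679e+00,  5.33568459e-02,  1.61429174e+00, -3.66817003e-06,
        1.47600967e+00, -1.19028584e-01]), 'joint_vel': array([ 1.32035675e-03, -7.44992506e-05, -5.77173755e-04, -2.12577951e-05,
        8.06555927e-04,  6.99112814e-04]), 'joint_efforts': array([ 7.53320983e-04, -3.93677437e+01, -3.70177245e+01, -2.70373914e-05,
        6.78113473e-03,  1.37729538e-05]), 'tool_pos': array([ 0.21640252, -0.58571573,  0.24906434]), 'tool_rot': array([-1.03096428e-03,  9.84390926e-01,  1.75992720e-01, -6.15733352e-05]), 'contact_force': array([ 0.33441947, -0.78850612, -0.13788465]), 'ft_torque': array([-0.00013092,  0.02794278,  0.02575547]), 'grasp_force': 0.0, 'gripper_width': 1.0003755920207906} 0.019
top [0.34178173 0.01688793 1.12909705] [[0.0, -1.0, 0.01], [-0.98, -0.01, -0.18], [0.18, -0.01, -0.98]]
scene [1.28792965 0.30676828 0.64373108] [[-0.35, 0.94, -0.02], [0.57, 0.2, -0.8], [-0.75, -0.29, -0.6]]
```

View pics/top.png

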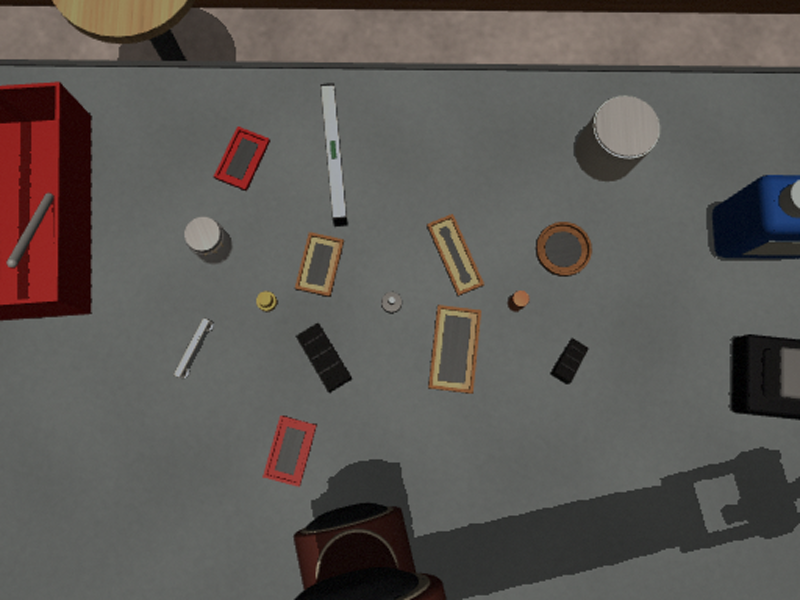

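View pics/scene.png

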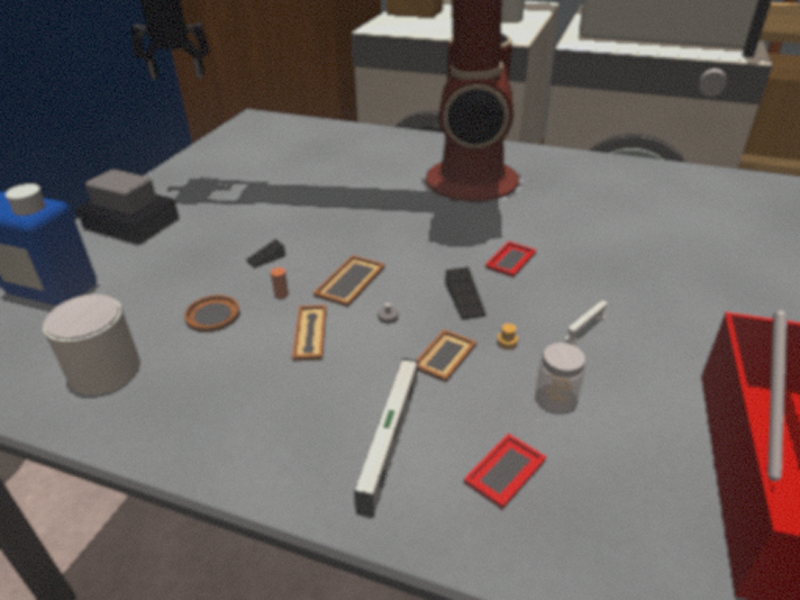

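The top view (800x600) shows these items:
- **Jar:** (203,235). The big tin at (626,127) is not it.
- **Pull:** (194,348).
- **Stops:** large (323,357), small (570,361).
- **Wooden trays:** round (563,249), narrow (455,255), large (455,348), small (320,264).
- **Red lookalikes, ignored:** (242,158) and (290,450).
- **Hardware bits:** (265,300), (391,302), (519,300).

Next I measure these and make one enlarged crop to confirm.

```bash
cat > m.py <<'E'
from h import *
f=np.load("top.npy",allow_pickle=True).item(); im=f["img"]; s=1.5625
hsv=cv2.cvtColor(cv2.GaussianBlur(im,(3,3),0),cv2.COLOR_BGR2HSV)
def meas(name,mask,c,z,r=50):
    c=np.array(c)/s; m=np.zeros_like(mask); cv2.circle(m,tuple(int(x) for x in c),r,255,-1); m&=mask
    cs=cv2.findContours(m,cv2.RETR_EXTERNAL,cv2.CHAIN_APPROX_NONE)[0]
    k=max((q for q in cs if cv2.contourArea(q)>25),key=lambda q:-np.linalg.norm(q.reshape(-1,2).mean(0)-c))
    P=np.array([ray(f,u,v,z)[:2] for u,v in k.reshape(-1,2)],np.float32)
    (x,y),(w,h),a=cv2.minAreaRect(P*1000)
    if w<h: w,h,a=h,w,a+90
    print(name,"ctr",(round(x,1),round(y,1)),"size",round(w,1),round(h,1),"axis deg",round((a+90)%180-90,1))
H,S,V=cv2.split(hsv)
wood=((H>4)&(H<28)&(S>70)&(V>70)).astype(np.uint8)*255
black=(V<50).astype(np.uint8)*255
lite=((S<40)&(V>135)).astype(np.uint8)*255
for n,c in dict(tray_jar=(563,249),tray_pull=(455,255),tray_large=(455,348),tray_small=(320,264)).items(): meas(n,wood,c,.01)
meas("stop_large",black,(323,357),.015); meas("stop_small",black,(570,361),.013)
meas("pull",lite,(194,348),.03); meas("jar",lite,(203,235),.08,22)
meas("level",lite,(333,150),.042,60)
for n,c in dict(yellow=(265,300),nut=(391,302),copper=(519,300)).items(): print(n,ray(f,c[0]/s,c[1]/s,.02).round(3))
tiles=[cv2.resize(im[int(y/s)-32:int(y/s)+32,int(x/s)-32:int(x/s)+32],(195,195),interpolation=2) for x,y in [(203,235),(194,348),(323,357),(570,361),(563,249),(455,255),(455,348),(320,264)]]
cv2.imwrite("pics/crop.png",np.vstack([np.hstack(tiles[:4]),np.hstack(tiles[4:])]))
E
python3 m.py
```

```text
tray_jar ctr (630.5, -281.5) size 89.4 88.1 axis deg 43.5
tray_pull ctr (618.4, -103.2) size 129.9 48.2 axis deg 22.6
tray_large ctr (464.5, -101.0) size 134.3 71.5 axis deg -6.8
tray_small ctr (600.7, 116.6) size 98.0 60.0 axis deg -12.3
stop_large ctr (449.1, 106.1) size 103.3 41.0 axis deg 32.0
stop_small ctr (445.6, -280.8) size 67.8 32.6 axis deg -29.9
pull ctr (462.3, 310.7) size 95.9 8.8 axis deg -24.9
jar ctr (631.1, 290.1) size 50.3 49.0 axis deg -42.4
level ctr (782.8, 95.7) size 220.8 20.0 axis deg 6.1
yellow [0.538 0.2   0.02 ]
nut [ 0.536 -0.     0.02 ]
copper [ 0.541 -0.204  0.02 ]
```

View pics/crop.png

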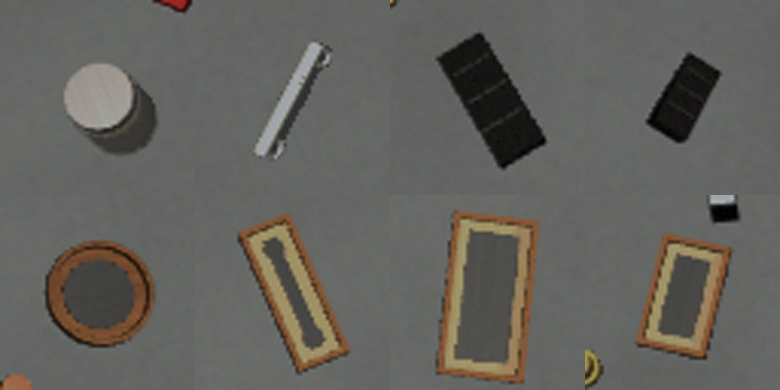

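The crop confirms the jar with its metal lid, the silver pull, both black stops, the round tray, and the narrow, large and small wooden trays. The small stop's thick end faces the robot; I'll check the large one with the wrist camera. First move is towards the small stop.

```bash
cat >> h.py <<'E'
from scipy.spatial.transform import Rotation as Ro
def cur():
    s=manip.state(); w,x,y,z=s["tool_rot"]; R=Ro.from_quat([x,y,z,w]).as_matrix()
    return s,np.array(s["tool_pos"]),R,np.degrees(np.arctan2(R[1,0],R[0,0]))
def go(x,y,z,yaw):
    "turn about tool z first, then shift (cm) in the turned frame"
    s,p,R,a=cur(); b=(a-yaw+90)%180-90
    R2=R@Ro.from_rotvec([0,0,np.radians(b)]).as_matrix()
    d=R2.T@(np.array([x,y,z])-p)*100
    print("pos",p.round(4),"yaw",a.round(1),"j1,j6",np.degrees(s["joint_pos"][[0,5]]).round(0),"tilt",np.degrees(np.arccos(-R[2,2])).round(2),"t",round(s["time"],2))
    print(f"-> ({x},{y},{z}) turn az {b:.1f} deg; shift cm",d.round(2))
E
python3 -c "
from h import *
go(.44,-.278,.20,-29.9)"
```

```text
pos [ 0.2164 -0.5858  0.2492] yaw 20.3 j1,j6 [-77.  -7.] tilt 0.11 t 0.1
-> (0.44,-0.278,0.2) turn az 50.2 deg; shift cm [  4.05 -37.82   4.96]
```

Emit:
{"api": "move_arm", "payload": {"rows": [[0, 0, 0, 0, 0, 7.15, 1], [0, 0, 0, 0, 0, 7.15, 1], [0, 0, 0, 0, 0, 7.15, 1], [0, 0, 0, 0, 0, 7.15, 1], [0, 0, 0, 0, 0, 7.15, 1], [0, 0, 0, 0, 0, 7.15, 1], [0, 0, 0, 0, 0, 7.15, 1], [0.4, -3.15, 0.4, 0, 0, 0, 1], [0.4, -3.15, 0.4, 0, 0, 0, 1], [0.4, -3.15, 0.4, 0, 0, 0, 1], [0.4, -3.15, 0.4, 0, 0, 0, 1], [0.4, -3.15, 0.4, 0, 0, 0, 1], [0.4, -3.15, 0.4, 0, 0, 0, 1], [0.4, -3.15, 0.4, 0, 0, 0, 1], [0.4, -3.15, 0.4, 0, 0, 0, 1], [0.4, -3.15, 0.4, 0, 0, 0, 1], [0.4, -3.15, 0.4, 0, 0, 0, 1], [0, -3.15, 0.4, 0, 0, 0, 1], [0, -3.15, 0.4, 0, 0, 0, 1], [0, 0, 0, 0, 0, 0, 1]]}}

```text
time: 1.77
tool_pos: [0.4402, -0.2736, 0.2007]
tool_rot: [-0.002, 0.967, -0.255, -0.001]
contact_force: [-0.0, -0.2, -0.3]
gripper_width: 1.001
grasp_force: 0.0
```

```bash
cat > w.py <<'E'
import sys
from h import *
n=sys.argv[1]
f=manip.grab_frame("wrist"); np.save(f"{n}.npy",f,allow_pickle=True); cv2.imwrite(f"pics/{n}.png",f["img"])
R=np.array(f["R"]); print(-R.T@np.array(f["t"]).ravel(),R.round(2).tolist()); print(cur()[1:])
E
python3 w.py w1
```

```text
[ 0.49574629 -0.30648459  0.32354102] [[-0.49, -0.87, -0.0], [-0.84, 0.47, 0.26], [-0.23, 0.13, -0.97]]
(array([ 0.43944697, -0.27560897,  0.20113932]), array([[ 8.70044155e-01, -4.92971570e-01, -1.48283461e-03],
       [-4.92969652e-01, -8.70045238e-01,  1.48523622e-03],
       [-2.02231242e-03, -5.61228629e-04, -9.99997798e-01]]), np.float64(-29.5360221760104))
```

View pics/w1.png

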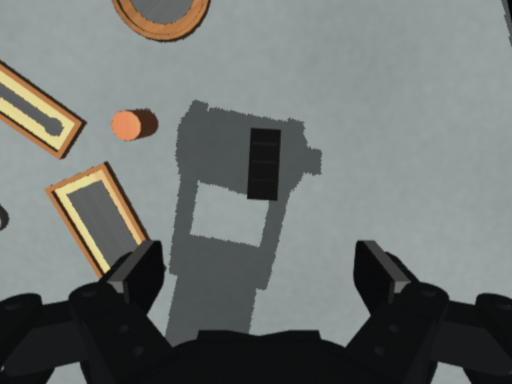

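```bash
cat > st.py <<'E'
from h import *
def ends(file,z0,cx,cy,rad,thr):
    f=np.load(file+".npy",allow_pickle=True).item(); g=cv2.cvtColor(f["img"],cv2.COLOR_BGR2GRAY)
    u=proj(f,[cx,cy,z0]); m=np.zeros_like(g); cv2.circle(m,tuple(int(v) for v in u),rad,255,-1)
    m&=(cv2.GaussianBlur(g,(3,3),0)<thr).astype(np.uint8)*255
    k=max(cv2.findContours(m,0,1)[0],key=cv2.contourArea)
    print(file,u.round(0),"area",cv2.contourArea(k))
    for e in np.arange(1.2,5,.3):
        q=cv2.approxPolyDP(cv2.convexHull(k),e,True).reshape(-1,2)
        if len(q)<=6: break
    for v in q: print(v,*[(ray(f,*v,z)[:2]*1000).round(1) for z in (0,.005,z0*2)])
if __name__=="__main__":
    ends("w1",.0125,.4456,-.2808,60,33)
    ends("scene",.0125,.4456,-.2808,30,60)
    ends("scene",.0155,.449,.106,40,60)
    ends("top",.0155,.449,.106,40,45)
    f=np.load("scene.npy",allow_pickle=True).item()["img"]
    cv2.imwrite("pics/sc.png",np.hstack([cv2.resize(f[145:180,150:190],(400,350),interpolation=2),cv2.resize(f[165:208,275:318],(350,350),interpolation=2)]))
E
python3 st.py
```

```text
w1 [261. 166.] area 1886.5
[252 129] [ 481. -290.] [ 481.2 -290.2] [ 482.1 -291.3]
[279 131] [ 465.9 -312.6] [ 466.4 -312.5] [ 468.2 -312.1]
[275 199] [ 405.6 -275. ] [ 407.  -275.4] [ 412.5 -277.4]
[248 196] [ 422.5 -251.6] [ 423.7 -252.5] [ 428.2 -255.9]
scene [170. 161.] area 114.5
[180 159] [ 408.4 -269.7] [ 415.3 -265.2] [ 442.6 -247.3]
[180 163] [ 428.3 -258.8] [ 435.  -254.4] [ 461.7 -236.8]
[164 169] [ 472.2 -287.7] [ 478.5 -283.1] [ 503.8 -264.6]
[161 167] [ 465.7 -301.7] [ 472.1 -297. ] [ 497.6 -278.1]
[173 157] [ 405.2 -295.7] [ 412. -291.] [ 439.4 -272.3]
[177 156] [ 396.1 -286.9] [ 403.  -282.2] [ 430.7 -263.8]
scene [297. 186.] area 357.0
[288 174] [380.4  62.8] [387.4  64.7] [424.1  74.5]
[297 173] [367.3  85.7] [374.4  87.4] [411.6  96.3]
[299 175] [375.1  93.7] [382.2  95.3] [419.1 103.9]
[308 200] [478.5 145.7] [484.8 147. ] [517.4 153.5]
[296 202] [496.7 118.5] [502.8 119.9] [534.8 127.5]
[287 183] [423.4  72.6] [430.1  74.4] [465.   83.8]
top [207. 228.] area 641.5
[203 207] [504.  117.9] [503.2 117.5] [499.5 115.2]
[224 241] [419.3  64.1] [419.   63.9] [417.2  62.8]
[211 250] [397.   95.8] [396.8  95.5] [395.5  93.7]
[190 215] [483.6 149.9] [482.9 149.4] [479.7 146.3]
```

View pics/sc.png

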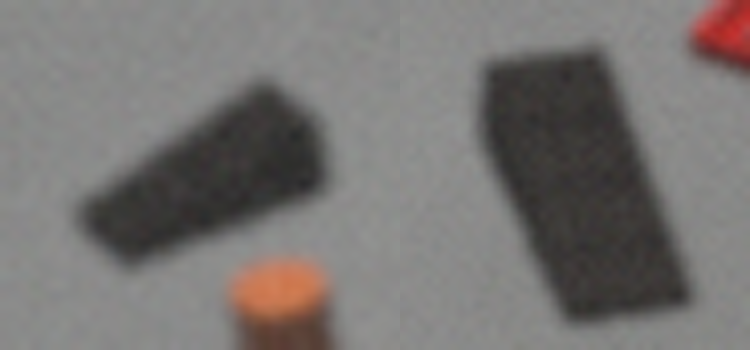

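Both thick ends face the robot: the end face shows at (300,130) for the small stop and (490,110) for the large one. I grasp the small stop at yaw -33°, just on the thick side of its centre.

```bash
python3 -c "
from h import *
go(.4395,-.279,.024,-33)"
```

```text
pos [ 0.4394 -0.2756  0.2011] yaw -29.5 j1,j6 [-40.  79.] tilt 0.12 t 1.82
-> (0.4395,-0.279,0.024) turn az 3.5 deg; shift cm [ 0.23  0.29 17.71]
```

Emit:
{"api": "move_arm", "payload": {"rows": [[0.1, 0.15, 3, 0, 0, 3.5, 1], [0.1, 0.1, 3, 0, 0, 0, 1], [0, 0, 3, 0, 0, 0, 1], [0, 0, 2, 0, 0, 0, 1], [0, 0, 0, 0, 0, 0, 1], [0, 0, 0, 0, 0, 0, 1]]}}

```text
time: 2.32
tool_pos: [0.4383, -0.2813, 0.0912]
tool_rot: [-0.001, 0.958, -0.287, -0.001]
contact_force: [0.4, 0.4, 0.1]
gripper_width: 0.998
grasp_force: 0.0
```

```bash
python3 -c "
from h import *
go(.4395,-.279,.024,-33)"
```

```text
pos [ 0.4383 -0.2813  0.0912] yaw -33.3 j1,j6 [-41.  82.] tilt 0.17 t 2.32
-> (0.4395,-0.279,0.024) turn az -0.3 deg; shift cm [-0.   -0.26  6.72]
```

Lag is about 2 rows, and the pose is accurate once settled. I descend and close.

Emit:
{"api": "move_arm", "payload": {"rows": [[0, -0.25, 2, 0, 0, 0, 1], [0, 0, 2, 0, 0, 0, 1], [0, 0, 1.7, 0, 0, 0, 1], [0, 0, 1, 0, 0, 0, 1], [0, 0, 0, 0, 0, 0, 1], [0, 0, 0, 0, 0, 0, -1], [0, 0, 0, 0, 0, 0, -1], [0, 0, 0, 0, 0, 0, -1], [0, 0, 0, 0, 0, 0, -1], [0, 0, 0, 0, 0, 0, -1], [0, 0, 0, 0, 0, 0, -1], [0, 0, 0, 0, 0, 0, -1], [0, 0, 0, 0, 0, 0, -1], [0, 0, 0, 0, 0, 0, -1], [0, 0, 0, 0, 0, 0, -1]]}}

```text
time: 3.57
tool_pos: [0.4417, -0.2799, 0.0267]
tool_rot: [0.0, 0.958, -0.286, 0.001]
contact_force: [0.3, 0.2, 6.6]
gripper_width: 0.328
grasp_force: 59.8
```

Emit:
{"api": "move_arm", "payload": {"rows": [[0, 0, -1.5, 0, 0, 0, -1], [0, 0, -3, 0, 0, 0, -1], [0, 0, -4, 0, 0, 0, -1], [0, 0, -3.5, 0, 0, 0, -1], [0, 0, 0, 0, 0, -7, -1], [0, 0, 0, 0, 0, -7, -1], [0, 0, 0, 0, 0, -7, -1]]}}

```text
time: 4.15
tool_pos: [0.441, -0.2793, 0.1462]
tool_rot: [0.0, 0.995, -0.104, 0.001]
contact_force: [-0.5, -0.6, -0.4]
gripper_width: 0.333
grasp_force: 59.2
```

```bash
python3 -c "
from h import *
go(.5942,.118,.14,-12.3)";python3 w.py w2
```

```text
pos [ 0.441  -0.2793  0.1462] yaw -11.9 j1,j6 [-41.  61.] tilt 0.09 t 4.15
-> (0.5942,0.118,0.14) turn az 0.4 deg; shift cm [  6.5  -42.08   0.6 ]
[ 0.50331832 -0.29297824  0.26936861] [[-0.21, -0.98, 0.0], [-0.95, 0.2, 0.26], [-0.25, 0.05, -0.97]]
(array([ 0.44070329, -0.27902116,  0.14550795]), array([[ 9.79162456e-01, -2.03078388e-01,  2.30067289e-04],
       [-2.03078340e-01, -9.79162470e-01, -2.14583915e-04],
       [ 2.68850610e-04,  1.63390830e-04, -9.99999951e-01]]), np.float64(-11.717030407593926))
```

View pics/w2.png

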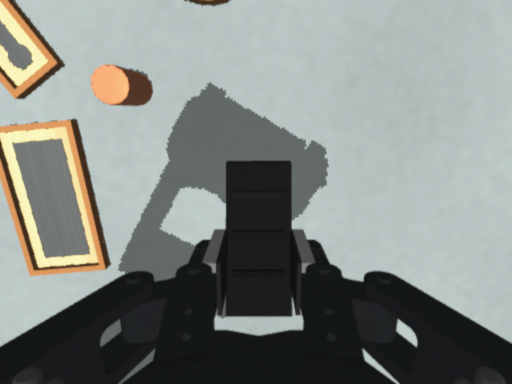

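The small stop is held square in the jaws (spanning rows 161–316 around column 258). I carry it to the small wooden tray.

Emit:
{"api": "move_arm", "payload": {"rows": [[0.5, -3.5, 0.05, 0, 0, 0.4, -1], [0.5, -3.5, 0.05, 0, 0, 0, -1], [0.5, -3.5, 0.05, 0, 0, 0, -1], [0.5, -3.5, 0.05, 0, 0, 0, -1], [0.5, -3.5, 0.05, 0, 0, 0, -1], [0.5, -3.5, 0.05, 0, 0, 0, -1], [0.5, -3.5, 0.05, 0, 0, 0, -1], [0.5, -3.5, 0.05, 0, 0, 0, -1], [0.5, -3.5, 0.05, 0, 0, 0, -1], [0.5, -3.5, 0.05, 0, 0, 0, -1], [0.5, -3.5, 0.05, 0, 0, 0, -1], [1, -3.5, 0.05, 0, 0, 0, -1], [0, 0, 0, 0, 0, 0, -1], [0, 0, 0, 0, 0, 0, -1], [0, 0, 0, 0, 0, 0, -1]]}}

```text
time: 5.45
tool_pos: [0.5956, 0.1164, 0.1385]
tool_rot: [0.0, 0.994, -0.111, -0.001]
contact_force: [0.6, -0.8, -1.1]
gripper_width: 0.332
grasp_force: 59.4
```

```bash
python3 -c "
from h import *
go(.5942,.118,.031,-12.3)";python3 w.py w3; python3 - <<'E'
from h import *
f=np.load("w3.npy",allow_pickle=True).item(); hsv=cv2.cvtColor(cv2.GaussianBlur(f["img"],(3,3),0),cv2.COLOR_BGR2HSV)
m=cv2.inRange(hsv,(4,70,70),(28,255,255))
for k in cv2.findContours(m,0,1)[0]:
    if cv2.contourArea(k)>300:
        P=np.array([ray(f,*v,.01)[:2] for v in k.reshape(-1,2)],np.float32)*1000
        print(cv2.boundingRect(k),cv2.minAreaRect(P))
E
```

```text
pos [0.5956 0.1164 0.1385] yaw -12.7 j1,j6 [  4. 107.] tilt 0.1 t 5.45
-> (0.5942,0.118,0.031) turn az -0.4 deg; shift cm [-0.15 -0.14 10.75]
[0.65806276 0.10172849 0.26150489] [[-0.22, -0.98, 0.0], [-0.94, 0.21, 0.26], [-0.25, 0.06, -0.97]]
(array([0.59556439, 0.11583374, 0.1387179 ]), array([[ 9.75266281e-01, -2.21029814e-01, -1.22606142e-03],
       [-2.21030400e-01, -9.75266851e-01, -3.63253643e-04],
       [-1.11544717e-03,  6.25265875e-04, -9.99999182e-01]]), np.float64(-12.769568632559713))
(161, 250, 31, 32) ((544.9254150390625, 203.51902770996094), (17.22216033935547, 38.940155029296875), 35.106285095214844)
(484, 206, 28, 136) ((469.0891418457031, -72.61727142333984), (24.497222900390625, 138.53656005859375), 88.96782684326172)
(219, 122, 74, 108) ((604.8528442382812, 115.51959228515625), (57.908714294433594, 88.26785278320312), 77.57869720458984)
(462, 12, 50, 120) ((640.28662109375, -70.40082550048828), (35.09720230102539, 85.20382690429688), 88.96783447265625)
```

Emit:
{"api": "move_arm", "payload": {"rows": [[-0.1, -0.15, 3, 0, 0, -0.4, -1], [0, 0, 3, 0, 0, 0, -1], [0, 0, 2.5, 0, 0, 0, -1], [0, 0, 1.2, 0, 0, 0, -1], [0, 0, 0.6, 0, 0, 0, -1], [0, 0, 0.45, 0, 0, 0, -1], [0, 0, 0, 0, 0, 0, -1], [0, 0, 0, 0, 0, 0, -1]]}}

```text
time: 6.17
tool_pos: [0.5966, 0.118, 0.0334]
tool_rot: [-0.0, 0.994, -0.107, 0.001]
contact_force: [-0.5, -0.2, 0.3]
gripper_width: 0.331
grasp_force: 59.4
```

Emit:
{"api": "move_arm", "payload": {"rows": [[-0.1, 0, 0.2, 0, 0, 0, -1], [0, 0, 0, 0, 0, 0, -1], [0, 0, 0, 0, 0, 0, 0.1], [0, 0, 0, 0, 0, 0, 0.1], [0, 0, 0, 0, 0, 0, 0.1], [0, 0, 0, 0, 0, 0, 0.1], [0, 0, -2, 0, 0, 0, 0.1], [0, 0, -4, 0, 0, 0, 0.1], [0, 0, -4, 0, 0, 0, 1], [0, 0, -2, 0, 0, 0, 1], [0, 0, 0, 0, 0, 0, 1]]}}

```text
time: 7.08
tool_pos: [0.5985, 0.1187, 0.1574]
tool_rot: [-0.001, 0.994, -0.107, 0.006]
contact_force: [0.4, 0.2, 0.0]
gripper_width: 0.947
grasp_force: 0.0
```

```bash
python3 -c "
from h import *
go(.439,.099,.15,32.4)";python3 w.py w4
```

```text
pos [0.5985 0.1187 0.1574] yaw -12.3 j1,j6 [  4. 107.] tilt 0.71 t 7.08
-> (0.439,0.099,0.15) turn az -44.7 deg; shift cm [-14.53  -6.89   0.55]
[0.6593727  0.10438544 0.28128043] [[-0.21, -0.98, -0.0], [-0.95, 0.21, 0.25], [-0.24, 0.06, -0.97]]
(array([0.59685934, 0.11855896, 0.15406876]), array([[ 9.77117768e-01, -2.12565296e-01,  7.54072733e-03],
       [-2.12575269e-01, -9.77144547e-01,  5.37351801e-04],
       [ 7.25415825e-03, -2.12802813e-03, -9.99971424e-01]]), np.float64(-12.27364037535702))
```

View pics/w4.png

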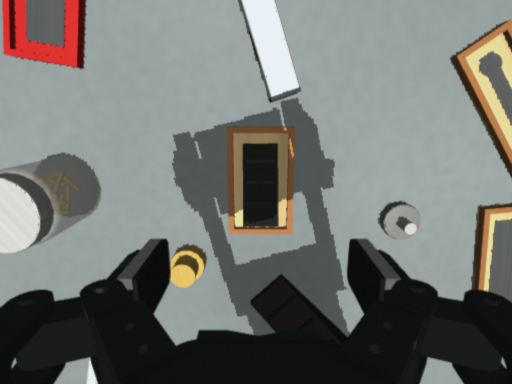

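The small stop sits in the wooden tray (black at (261,185), rim 230–295 x 127–235). The thick end at row 228 is near the rim, so I check that distance numerically.

```bash
python3 - <<'E'
from h import *
f=np.load("w4.npy",allow_pickle=True).item()
g=cv2.cvtColor(f["img"],cv2.COLOR_BGR2GRAY)
a=np.radians(-12.3); ex=np.array([np.cos(a),np.sin(a)])
hsv=cv2.cvtColor(f["img"],cv2.COLOR_BGR2HSV); m=cv2.inRange(hsv,(4,70,70),(28,255,255))
k=[q for q in cv2.findContours(m,0,1)[0] if cv2.boundingRect(q)[0] in range(220,240) and cv2.contourArea(q)>300][0]
P=np.array([ray(f,*v,.01)[:2] for v in k.reshape(-1,2)],np.float32)*1000; r=cv2.minAreaRect(P); print(r)
c=np.array(r[0])/1000
for u,v,z in[(262,143,.009),(262,228,.029),(262,228,.004)]: print(v,z,((ray(f,u,v,z)[:2]-c)@ex*1000).round(1))
E
```

```text
((601.1724853515625, 116.32499694824219), (57.90605163574219, 94.92832946777344), 77.58536529541016)
143 0.009 34.0
228 0.029 -35.4
228 0.004 -44.8
```

It is centred (ends at +34 / −35 mm). Next is the large stop.

Emit:
{"api": "move_arm", "payload": {"rows": [[0, 0, 0, 0, 0, -7.1, 1], [0, 0, 0, 0, 0, -7.1, 1], [0, 0, 0, 0, 0, -7.1, 1], [0, 0, 0, 0, 0, -7.1, 1], [0, 0, 0, 0, 0, -7.1, 1], [0, 0, 0, 0, 0, -7.1, 1], [0, 0, 0, 0, 0, -2.1, 1], [-2.9, -1.4, 1, 0, 0, 0, 1], [-2.9, -1.4, 1, 0, 0, 0, 1], [-2.9, -1.4, 1, 0, 0, 0, 1], [-2.9, -1.4, 1, 0, 0, 0, 1], [-2.9, -1.4, 1, 0, 0, 0, 1], [0, 0, 0, 0, 0, 0, 1], [0, 0, 0, 0, 0, 0, 1]]}}

```text
time: 8.3
tool_pos: [0.4308, 0.0995, 0.0962]
tool_rot: [-0.001, 0.96, 0.279, -0.003]
contact_force: [0.2, -0.3, 0.2]
gripper_width: 1.002
grasp_force: 0.0
```

```bash
python3 -c "
from h import *
go(.439,.099,.026,32.4)"
```

```text
pos [0.4308 0.0995 0.0962] yaw 32.4 j1,j6 [ 3. 61.] tilt 0.34 t 8.3
-> (0.439,0.099,0.026) turn az 0.0 deg; shift cm [0.7  0.5  7.02]
```

Emit:
{"api": "move_arm", "payload": {"rows": [[0.6, 0.4, 2, 0, 0, 0, 1], [0, 0, 2, 0, 0, 0, 1], [0, 0, 2, 0, 0, 0, 1], [0, 0, 1, 0, 0, 0, 1], [0, 0, 0, 0, 0, 0, 1], [0, 0, 0, 0, 0, 0, 1]]}}

```text
time: 8.8
tool_pos: [0.4423, 0.0995, 0.0297]
tool_rot: [-0.0, 0.96, 0.279, -0.0]
contact_force: [0.2, 0.1, -0.4]
gripper_width: 0.997
grasp_force: 0.0
```

```bash
python3 -c "
from h import *
go(.439,.099,.026,32.4)"
```

```text
pos [0.4423 0.0995 0.0297] yaw 32.4 j1,j6 [ 3. 61.] tilt 0.04 t 8.8
-> (0.439,0.099,0.026) turn az 0.0 deg; shift cm [-0.31 -0.13  0.37]
```

Emit:
{"api": "move_arm", "payload": {"rows": [[-0.3, -0.1, 0.4, 0, 0, 0, 1], [0, 0, 0, 0, 0, 0, -1], [0, 0, 0, 0, 0, 0, -1], [0, 0, 0, 0, 0, 0, -1], [0, 0, 0, 0, 0, 0, -1], [0, 0, 0, 0, 0, 0, -1], [0, 0, 0, 0, 0, 0, -1], [0, 0, 0, 0, 0, 0, -1], [0, 0, 0, 0, 0, 0, -1], [0, 0, 0, 0, 0, 0, -1]]}}

```text
time: 9.63
tool_pos: [0.4396, 0.0988, 0.0268]
tool_rot: [0.0, 0.96, 0.279, 0.001]
contact_force: [-0.5, -0.2, 6.0]
gripper_width: 0.473
grasp_force: 62.7
```

```bash
python3 -c "
from h import *
s,p,R,a=cur(); o=np.array([.450,.106])-p[:2]; e=R[:2,0]; d=o@e; print('centre ahead along tool x',d, 'side',o@R[:2,1])
go(*(np.array([.4645,-.101])-d*np.array([np.cos(np.radians(-6.8)),np.sin(np.radians(-6.8))])),.14,-6.8)"
```

```text
centre ahead along tool x 0.01260730200768729 side -0.0005299025593517775
pos [0.4396 0.0988 0.0268] yaw 32.4 j1,j6 [ 3. 61.] tilt 0.1 t 9.63
-> (0.4519813839560842,-0.09950724541265131,0.14) turn az 39.2 deg; shift cm [  3.59  19.54 -11.32]
```

Emit:
{"api": "move_arm", "payload": {"rows": [[0, 0, -1.3, 0, 0, 0, -1], [0, 0, -3, 0, 0, 0, -1], [0, 0, -4, 0, 0, 0, -1], [0, 0, -3, 0, 0, 6.5, -1], [0, 0, 0, 0, 0, 6.5, -1], [0, 0, 0, 0, 0, 6.5, -1], [0, 0, 0, 0, 0, 6.5, -1], [0, 0, 0, 0, 0, 6.5, -1], [0, 0, 0, 0, 0, 6.7, -1], [0.6, 3, 0, 0, 0, 0, -1], [0.6, 3.3, 0, 0, 0, 0, -1], [0.6, 3.3, 0, 0, 0, 0, -1], [0.6, 3.3, 0, 0, 0, 0, -1], [0.6, 3.3, 0, 0, 0, 0, -1], [0.6, 3.3, 0, 0, 0, 0, -1], [0, 0, 0, 0, 0, 0, -1], [0, 0, 0, 0, 0, 0, -1], [0, 0, 0, 0, 0, 0, -1]]}}

```text
time: 11.13
tool_pos: [0.4508, -0.0986, 0.138]
tool_rot: [-0.001, 0.998, -0.059, -0.001]
contact_force: [-0.2, 0.5, -1.1]
gripper_width: 0.476
grasp_force: 62.0
```

```bash
python3 -c "
from h import *
go(.452,-.0995,.031,-6.8)"; python3 w.py w5
```

```text
pos [ 0.4508 -0.0986  0.138 ] yaw -6.8 j1,j6 [-22.  75.] tilt 0.11 t 11.13
-> (0.452,-0.0995,0.031) turn az -0.0 deg; shift cm [ 0.14  0.08 10.7 ]
[ 0.51445373 -0.1068436   0.26095309] [[-0.12, -0.99, -0.0], [-0.96, 0.11, 0.26], [-0.26, 0.03, -0.97]]
(array([ 0.45095042, -0.09818727,  0.1380972 ]), array([[ 9.93090098e-01, -1.17347636e-01, -1.26064009e-03],
       [-1.17346501e-01, -9.93090588e-01,  9.39552272e-04],
       [-1.36218404e-03, -7.85128354e-04, -9.99998764e-01]]), np.float64(-6.738992508913965))
```

View pics/w5.png

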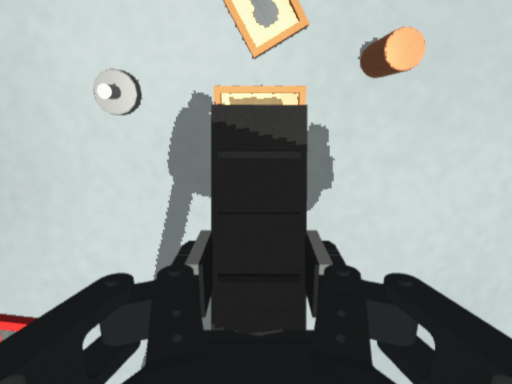

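The large stop is held straight above its tray (rim top at rows 86–106). I lower it and release.

Emit:
{"api": "move_arm", "payload": {"rows": [[0.1, 0.05, 3, 0, 0, 0, -1], [0, 0, 3, 0, 0, 0, -1], [0, 0, 2.5, 0, 0, 0, -1], [0, 0, 1.2, 0, 0, 0, -1], [0, 0, 0.6, 0, 0, 0, -1], [0, 0, 0.45, 0, 0, 0, -1], [0, 0, 0, 0, 0, 0, -1], [0, 0, 0, 0, 0, 0, -1]]}}

```text
time: 11.85
tool_pos: [0.4534, -0.0995, 0.0324]
tool_rot: [0.0, 0.998, -0.059, 0.001]
contact_force: [1.1, 0.2, -1.1]
gripper_width: 0.473
grasp_force: 62.0
```

Emit:
{"api": "move_arm", "payload": {"rows": [[-0.1, 0, 0.15, 0, 0, 0, -1], [0, 0, 0, 0, 0, 0, -1], [0, 0, 0, 0, 0, 0, 0.4], [0, 0, 0, 0, 0, 0, 0.4], [0, 0, 0, 0, 0, 0, 0.4], [0, 0, 0, 0, 0, 0, 0.4], [0, 0, -2, 0, 0, 0, 0.4], [0, 0, -4, 0, 0, 0, 0.4], [0, 0, -4, 0, 0, 0, 1], [0, 0, -2, 0, 0, 0, 1], [0, 0, 0, 0, 0, 0, 1]]}}

```text
time: 12.77
tool_pos: [0.4549, -0.101, 0.1564]
tool_rot: [0.002, 0.998, -0.059, 0.006]
contact_force: [0.5, -0.6, 0.4]
gripper_width: 1.002
grasp_force: 0.0
```

```bash
python3 -c "
from h import *
go(.4623,.3107,.12,-24.9)"; python3 - <<'E'
from h import *
f=np.load("top.npy",allow_pickle=True).item()
m=f["img"][205:240,110:140]
hsv=cv2.cvtColor(f["img"],cv2.COLOR_BGR2HSV); k=cv2.inRange(hsv,(0,0,110),(180,60,255)); b=np.zeros_like(k); b[195:250,105:145]=k[195:250,105:145]
c=max(cv2.findContours(b,0,1)[0],key=cv2.contourArea); P=np.array([ray(f,*v,.03)[:2] for v in c.reshape(-1,2)],np.float32)*1000
print(cv2.minAreaRect(P))
E
```

```text
pos [ 0.4549 -0.101   0.1564] yaw -6.8 j1,j6 [-22.  75.] tilt 0.67 t 12.77
-> (0.4623,0.3107,0.12) turn az 18.1 deg; shift cm [-16.71 -37.66   3.47]
((462.177001953125, 310.5056457519531), (10.927125930786133, 97.99398040771484), 64.92664337158203)
```

Emit:
{"api": "move_arm", "payload": {"rows": [[0, 0, 0, 0, 0, 6, 1], [0, 0, 0, 0, 0, 6, 1], [0, 0, 0, 0, 0, 6.1, 1], [-1.5, -3.4, 0.3, 0, 0, 0, 1], [-1.5, -3.4, 0.3, 0, 0, 0, 1], [-1.5, -3.4, 0.3, 0, 0, 0, 1], [-1.5, -3.4, 0.3, 0, 0, 0, 1], [-1.5, -3.4, 0.3, 0, 0, 0, 1], [-1.5, -3.4, 0.3, 0, 0, 0, 1], [-1.5, -3.4, 0.3, 0, 0, 0, 1], [-1.5, -3.4, 0.3, 0, 0, 0, 1], [-1.5, -3.4, 0.3, 0, 0, 0, 1], [-1.5, -3.4, 0.3, 0, 0, 0, 1], [-1.7, -3.6, 0.4, 0, 0, 0, 1], [0, 0, 0, 0, 0, 0, 1], [0, 0, 0, 0, 0, 0, 1], [0, 0, 0, 0, 0, 0, 1]]}}

```text
time: 14.18
tool_pos: [0.4574, 0.3113, 0.1146]
tool_rot: [0.001, 0.977, -0.215, -0.001]
contact_force: [0.6, 0.1, 0.7]
gripper_width: 1.004
grasp_force: 0.0
```

```bash
python3 -c "
from h import *
go(.4623,.3107,.029,-25)"; python3 w.py w6; python3 - <<'E'
from h import *
f=np.load("w6.npy",allow_pickle=True).item()
print(proj(f,[.4623,.3107,.03]),[proj(f,[.4623+d*.906,.3107-d*.4226,.03]).round(0) for d in(-.05,.05)])
E
```

```text
pos [0.4574 0.3113 0.1146] yaw -24.8 j1,j6 [ 27. 141.] tilt 0.12 t 14.18
-> (0.4623,0.3107,0.029) turn az 0.2 deg; shift cm [ 0.48 -0.16  8.56]
[0.51547813 0.28376211 0.23762672] [[-0.42, -0.91, 0.0], [-0.88, 0.41, 0.26], [-0.24, 0.11, -0.97]]
(array([0.45770246, 0.31085502, 0.11496283]), array([[ 9.06959212e-01, -4.21216582e-01, -1.25627138e-03],
       [-4.21217829e-01, -9.06958974e-01, -9.79963592e-04],
       [-7.26609682e-04,  1.41795091e-03, -9.99998731e-01]]), np.float64(-24.911505054148503))
[254.55444475 198.43222823] [array([255., 265.]), array([255., 123.])]
```

View pics/w6.png

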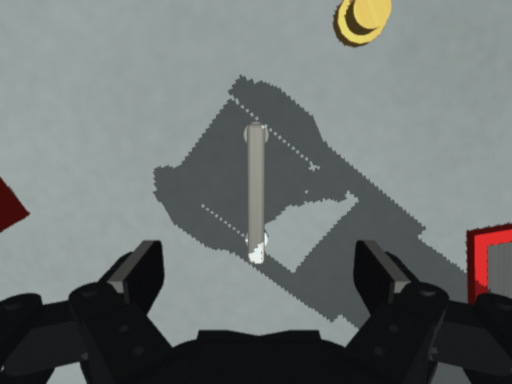

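The pull runs from (256,123) to (256,264), exactly as predicted. I descend and grip it at the middle of the bar.

Emit:
{"api": "move_arm", "payload": {"rows": [[0.4, -0.15, 2, 0, 0, 0, 1], [0, 0, 2.5, 0, 0, 0, 1], [0, 0, 2.5, 0, 0, 0, 1], [0, 0, 1.5, 0, 0, 0, 1], [0, 0, 0, 0, 0, 0, 1], [0, 0, 0, 0, 0, 0, -1], [0, 0, 0, 0, 0, 0, -1], [0, 0, 0, 0, 0, 0, -1], [0, 0, 0, 0, 0, 0, -1], [0, 0, 0, 0, 0, 0, -1], [0, 0, 0, 0, 0, 0, -1], [0, 0, 0, 0, 0, 0, -1], [0, 0, 0, 0, 0, 0, -1], [0, 0, 0, 0, 0, 0, -1], [0, 0, 0, 0, 0, 0, -1], [0, 0, 0, 0, 0, 0, -1]]}}

```text
time: 15.57
tool_pos: [0.4628, 0.3117, 0.0317]
tool_rot: [-0.0, 0.977, -0.215, 0.0]
contact_force: [-0.9, -0.6, 6.5]
gripper_width: 0.121
grasp_force: 59.0
```

```bash
python3 -c "
from h import *
s,p,R,a=cur(); o=np.array([.4623,.3107])-p[:2]; d=o@R[:2,0]; print(d,o@R[:2,1],s['gripper_width'],s['grasp_force'])
b=np.radians(22.6)
go(.6184-d*np.cos(b),-.1032-d*np.sin(b),.15,22.6)"
```

```text
-3.469226013598352e-05 0.0011733101929164707 0.12118595928881051 58.98590862751007
pos [0.4628 0.3117 0.0317] yaw -24.9 j1,j6 [ 26. 141.] tilt 0.06 t 15.57
-> (0.6184320282490122,-0.10318666792669724,0.15) turn az -47.5 deg; shift cm [ -1.57  44.29 -11.83]
```

Emit:
{"api": "move_arm", "payload": {"rows": [[0, 0, -1.8, 0, 0, 0, -1], [0, 0, -3, 0, 0, 0, -1], [0, 0, -4, 0, 0, 0, -1], [0, 0, -3, 0, 0, -6.8, -1], [0, 0, 0, 0, 0, -6.8, -1], [0, 0, 0, 0, 0, -6.8, -1], [0, 0, 0, 0, 0, -6.8, -1], [0, 0, 0, 0, 0, -6.8, -1], [0, 0, 0, 0, 0, -6.8, -1], [0, 0, 0, 0, 0, -6.7, -1], [0, 0, 0, 0, 0, 0, -1]]}}

```text
time: 16.48
tool_pos: [0.4619, 0.3113, 0.148]
tool_rot: [0.0, 0.98, 0.197, -0.001]
contact_force: [-0.3, 0.3, -0.5]
gripper_width: 0.125
grasp_force: 58.8
```

Emit:
{"api": "move_arm", "payload": {"rows": [[-0.1, 3.4, 0, 0, 0, 0, -1], [-0.1, 3.4, 0, 0, 0, 0, -1], [-0.1, 3.4, 0, 0, 0, 0, -1], [-0.1, 3.4, 0, 0, 0, 0, -1], [-0.1, 3.4, 0, 0, 0, 0, -1], [-0.1, 3.4, 0, 0, 0, 0, -1], [-0.1, 3.4, 0, 0, 0, 0, -1], [-0.1, 3.4, 0, 0, 0, 0, -1], [-0.1, 3.4, 0, 0, 0, 0, -1], [-0.1, 3.4, 0, 0, 0, 0, -1], [-0.1, 3.4, 0, 0, 0, 0, -1], [-0.1, 3.4, 0, 0, 0, 0, -1], [-0.2, 3.4, 0, 0, 0, 0, -1], [0, 0, 0, 0, 0, 0, -1], [0, 0, 0, 0, 0, 0, -1], [0, 0, 0, 0, 0, 0, -1]]}}

```text
time: 17.82
tool_pos: [0.619, -0.1016, 0.1481]
tool_rot: [-0.001, 0.981, 0.195, -0.001]
contact_force: [-0.9, 0.8, -0.5]
gripper_width: 0.126
grasp_force: 58.9
```

```bash
python3 -c "
from h import *
go(.6184,-.1032,.036,22.6)"; python3 w.py w7
```

```text
pos [ 0.619  -0.1016  0.1481] yaw 22.5 j1,j6 [-16.  51.] tilt 0.09 t 17.82
-> (0.6184,-0.1032,0.036) turn az -0.1 deg; shift cm [-0.1   0.14 11.21]
[ 0.67802554 -0.07712332  0.27106715] [[0.38, -0.92, -0.0], [-0.89, -0.37, 0.26], [-0.24, -0.1, -0.97]]
(array([ 0.61888094, -0.10109016,  0.14813669]), array([[ 9.23352209e-01,  3.83952124e-01, -1.21033489e-03],
       [ 3.83953112e-01, -9.23352310e-01,  7.21084632e-04],
       [-8.40703537e-04, -1.13052693e-03, -9.99999008e-01]]), np.float64(22.578771941347327))
```

View pics/w7.png

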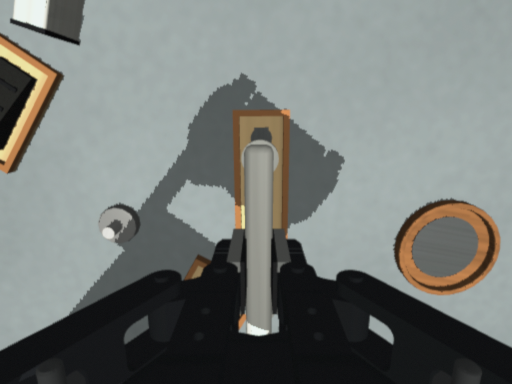

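The pull is held level at column 258 and its tray is centred near column 263, so I add the small sideways shift and lower.

Emit:
{"api": "move_arm", "payload": {"rows": [[-0.1, 0.15, 3, 0, 0, 0, -1], [0, 0, 3, 0, 0, 0, -1], [0, 0, 2.5, 0, 0, 0, -1], [0, 0, 1.5, 0, 0, 0, -1], [0, 0, 0.7, 0, 0, 0, -1], [0, 0, 0.4, 0, 0, 0, -1], [0, 0, 0, 0, 0, 0, -1], [0, 0, 0, 0, 0, 0, -1]]}}

```text
time: 18.53
tool_pos: [0.6202, -0.1038, 0.0394]
tool_rot: [0.001, 0.981, 0.196, 0.001]
contact_force: [-0.3, -0.4, -0.8]
gripper_width: 0.118
grasp_force: 58.9
```

```bash
python3 -c "
from h import *
go(.6184,-.1032,.0357,22.6)"
```

```text
pos [ 0.6202 -0.1038  0.0394] yaw 22.6 j1,j6 [-16.  51.] tilt 0.15 t 18.53
-> (0.6184,-0.1032,0.0357) turn az 0.0 deg; shift cm [-0.15 -0.13  0.37]
```

Emit:
{"api": "move_arm", "payload": {"rows": [[-0.1, -0.1, 0.3, 0, 0, 0, -1], [0, 0, 0, 0, 0, 0, -1], [0, 0, 0.05, 0, 0, 0, -1], [0, 0, 0, 0, 0, 0, -0.3], [0, 0, 0, 0, 0, 0, -0.3], [0, 0, 0, 0, 0, 0, -0.3], [0, 0, 0, 0, 0, 0, -0.3], [0, 0, -1.5, 0, 0, 0, -0.3], [0, 0, -3, 0, 0, 0, -0.3], [0, 0, -4, 0, 0, 0, 1], [0, 0, -3.5, 0, 0, 0, 1], [0, 0, 0, 0, 0, 0, 1]]}}

```text
time: 19.53
tool_pos: [0.6228, -0.1046, 0.1656]
tool_rot: [0.004, 0.981, 0.196, 0.007]
contact_force: [1.3, -0.8, 1.7]
gripper_width: 0.762
grasp_force: 0.0
```

```bash
python3 w.py w8 >/dev/null; python3 -c "
from h import *
s,p,R,a=cur()
for y in (-20,0,10): go(.6311,.2901,.17,y)"
```

```text
pos [ 0.6214 -0.1042  0.162 ] yaw 22.6 j1,j6 [-16.  51.] tilt 0.7 t 19.58
-> (0.6311,0.2901,0.17) turn az 42.6 deg; shift cm [-12.56 -37.38  -0.92]
pos [ 0.6214 -0.1042  0.162 ] yaw 22.6 j1,j6 [-16.  51.] tilt 0.7 t 19.58
-> (0.6311,0.2901,0.17) turn az 22.6 deg; shift cm [  0.98 -39.42  -0.92]
pos [ 0.6214 -0.1042  0.162 ] yaw 22.6 j1,j6 [-16.  51.] tilt 0.7 t 19.58
-> (0.6311,0.2901,0.17) turn az 12.6 deg; shift cm [  7.81 -38.65  -0.92]
```

View pics/w8.png

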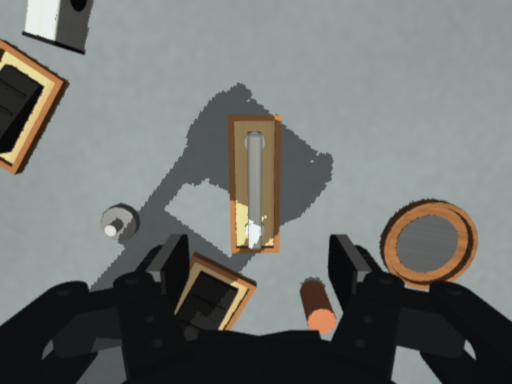

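The pull stands in its tray ((254,190), rim 229–280 x 115–252), and the large stop is in its tray at (210,300). Now the jar.

Emit:
{"api": "move_arm", "payload": {"rows": [[0, 0, -0.3, 0, 0, 5.65, 1], [0, 0, -0.3, 0, 0, 5.65, 1], [0, 0, -0.3, 0, 0, 5.65, 1], [0, 0, 0, 0, 0, 5.65, 1], [0.1, -3.6, 0, 0, 0, 0, 1], [0.1, -3.6, 0, 0, 0, 0, 1], [0.1, -3.6, 0, 0, 0, 0, 1], [0.1, -3.6, 0, 0, 0, 0, 1], [0.1, -3.6, 0, 0, 0, 0, 1], [0.1, -3.6, 0, 0, 0, 0, 1], [0.1, -3.6, 0, 0, 0, 0, 1], [0.1, -3.6, 0, 0, 0, 0, 1], [0.1, -3.6, 0, 0, 0, 0, 1], [0.1, -3.6, 0, 0, 0, 0, 1], [0, -3.4, 0, 0, 0, 0, 1], [0, 0, 0, 0, 0, 0, 1], [0, 0, 0, 0, 0, 0, 1], [0, 0, 0, 0, 0, 0, 1], [0, 0, 0, 0, 0, 0, 1]]}}

```text
time: 21.17
tool_pos: [0.6275, 0.2896, 0.1629]
tool_rot: [0.0, 1.0, -0.0, -0.0]
contact_force: [0.4, 0.3, 0.7]
gripper_width: 1.002
grasp_force: 0.0
```

```bash
python3 w.py w9; python3 - <<'E'
from h import *
go(.6311,.2901,.04,0)
f=np.load("w9.npy",allow_pickle=True).item(); c=proj(f,[.6311,.2901,.08]); print("expect cap",c)
hsv=cv2.cvtColor(cv2.GaussianBlur(f["img"],(5,5),0),cv2.COLOR_BGR2HSV)
print("hsv",hsv[int(c[1]),int(c[0])], hsv[int(c[1]),int(c[0])+85])
E
```

```text
[0.69149864 0.28931541 0.28593959] [[-0.0, -1.0, 0.0], [-0.97, 0.0, 0.26], [-0.26, -0.0, -0.97]]
(array([0.62764118, 0.28944611, 0.16305119]), array([[ 9.99999064e-01, -1.21130386e-03, -6.36413091e-04],
       [-1.21158538e-03, -9.99999168e-01, -4.42159921e-04],
       [-6.35876971e-04,  4.42930576e-04, -9.99999700e-01]]), np.float64(-0.06941875971855015))
pos [0.6276 0.2894 0.1631] yaw -0.1 j1,j6 [ 19. 109.] tilt 0.04 t 21.22
-> (0.6311,0.2901,0.04) turn az -0.1 deg; shift cm [ 0.35 -0.07 12.3 ]
expect cap [256.93938191 200.3136484 ]
hsv [ 38   9 117] [ 87  15 154]
```

View pics/w9.png

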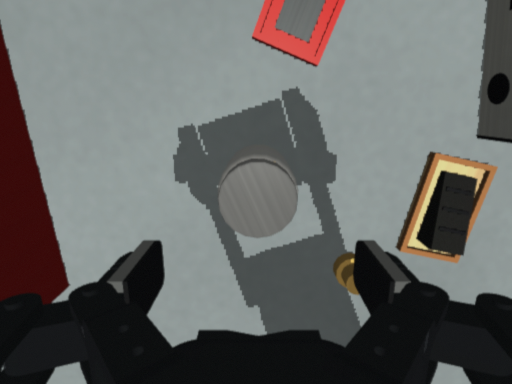

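The cap appears at (258,198), as expected at (257,200). I descend and grip the jar.

Emit:
{"api": "move_arm", "payload": {"rows": [[0.4, -0.1, 2, 0, 0, 0, 1], [0, 0, 3, 0, 0, 0, 1], [0, 0, 3, 0, 0, 0, 1], [0, 0, 2.5, 0, 0, 0, 1], [0, 0, 1.5, 0, 0, 0, 1], [0, 0, 0, 0, 0, 0, 1], [0, 0, 0, 0, 0, 0, -1], [0, 0, 0, 0, 0, 0, -1], [0, 0, 0, 0, 0, 0, -1], [0, 0, 0, 0, 0, 0, -1], [0, 0, 0, 0, 0, 0, -1], [0, 0, 0, 0, 0, 0, -1], [0, 0, 0, 0, 0, 0, -1], [0, 0, 0, 0, 0, 0, -1]]}}

```text
time: 22.38
tool_pos: [0.6337, 0.2924, 0.0465]
tool_rot: [-0.001, 1.0, 0.0, 0.003]
contact_force: [0.8, -0.7, 6.5]
gripper_width: 0.683
grasp_force: 65.2
```

```bash
python3 -c "
from h import *
s,p,R,a=cur();print(s['gripper_width'],s['grasp_force'])
go(.6305+p[0]-.6311,-.2815,.17,0)"
```

```text
0.6830783961888272 65.18393476959318
pos [0.6337 0.2924 0.0465] yaw 0.0 j1,j6 [ 19. 109.] tilt 0.3 t 22.38
-> (0.6330983504180601,-0.2815,0.17) turn az 0.0 deg; shift cm [  0.    57.37 -12.42]
```

Emit:
{"api": "move_arm", "payload": {"rows": [[0, 0, -1.5, 0, 0, 0, -1], [0, 0, -3, 0, 0, 0, -1], [0, 0, -4, 0, 0, 0, -1], [0, 0, -3, 0, 0, 0, -1], [0, 0, -1, 0, 0, 0, -1], [0, 1.5, 0, 0, 0, 0, -1], [0, 3, 0, 0, 0, 0, -1], [0, 3.5, 0, 0, 0, 0, -1], [0, 3.5, 0, 0, 0, 0, -1], [0, 3.5, 0, 0, 0, 0, -1], [0, 3.5, 0, 0, 0, 0, -1], [0, 3.5, 0, 0, 0, 0, -1], [0, 3.5, 0, 0, 0, 0, -1]]}}

```text
time: 23.47
tool_pos: [0.6295, 0.0346, 0.1652]
tool_rot: [-0.0, 1.0, 0.0, -0.003]
contact_force: [1.2, -0.8, -2.3]
gripper_width: 0.684
grasp_force: 65.0
```

Emit:
{"api": "move_arm", "payload": {"rows": [[0, 3.5, 0, 0, 0, 0, -1], [0, 3.5, 0, 0, 0, 0, -1], [0, 3.5, 0, 0, 0, 0, -1], [0, 3.5, 0, 0, 0, 0, -1], [0, 3.5, 0, 0, 0, 0, -1], [0, 3.5, 0, 0, 0, 0, -1], [0, 3.5, 0, 0, 0, 0, -1], [0, 3.5, 0, 0, 0, 0, -1], [0, 2.5, 0, 0, 0, 0, -1], [0, 1.5, 0, 0, 0, 0, -1], [0, 0, 0, 0, 0, 0, -1], [0, 0, 0, 0, 0, 0, -1], [0, 0, 0, 0, 0, 0, -1]]}}

```text
time: 24.55
tool_pos: [0.6313, -0.2818, 0.1669]
tool_rot: [-0.001, 1.0, 0.001, -0.001]
contact_force: [0.2, 0.0, -2.4]
gripper_width: 0.688
grasp_force: 65.1
```

```bash
python3 -c "
from h import *
go(.633,-.2815,.0505,0)
f=manip.grab_frame('wrist')
cv2.imwrite('pics/w10.png',f['img']); print(proj(f,[.6305,-.2815,.01]),proj(f,[.6305+.045,-.2815,.012]),proj(f,[.6305,-.2365,.012]))"
```

```text
pos [ 0.6313 -0.2818  0.1669] yaw 0.1 j1,j6 [-30.  60.] tilt 0.15 t 24.55
-> (0.633,-0.2815,0.0505) turn az 0.1 deg; shift cm [ 2.000e-01 -1.000e-02  1.164e+01]
[257.77852184 181.6939926 ] [257.80166494 131.34878725] [207.73928103 182.12901253]
```

View pics/w10.png

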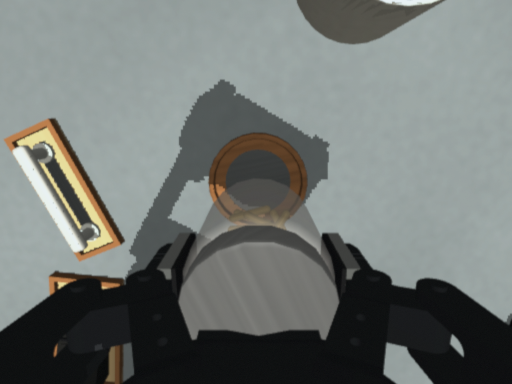

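The round tray (centre (258,180)) matches the measured position, and the jar hangs upright above it. I lower it.

Emit:
{"api": "move_arm", "payload": {"rows": [[0.1, 0, 3, 0, 0, 0, -1], [0, 0, 3, 0, 0, 0, -1], [0, 0, 2.5, 0, 0, 0, -1], [0, 0, 1.5, 0, 0, 0, -1], [0, 0, 0.8, 0, 0, 0, -1], [0, 0, 0.4, 0, 0, 0, -1], [0, 0, 0, 0, 0, 0, -1], [0, 0, 0, 0, 0, 0, -1], [0, 0, 0, 0, 0, 0, -1]]}}

```text
time: 25.35
tool_pos: [0.6341, -0.2838, 0.0586]
tool_rot: [0.001, 1.0, 0.0, 0.002]
contact_force: [-0.4, -0.3, -0.7]
gripper_width: 0.689
grasp_force: 65.1
```

```bash
python3 -c "
from h import *
go(.633,-.2815,.0505,0)"
```

```text
pos [ 0.6341 -0.2838  0.0586] yaw 0.0 j1,j6 [-30.  60.] tilt 0.21 t 25.35
-> (0.633,-0.2815,0.0505) turn az 0.0 deg; shift cm [-0.12 -0.24  0.81]
```

Emit:
{"api": "move_arm", "payload": {"rows": [[-0.1, -0.2, 0.3, 0, 0, 0, -1], [0, 0, 0, 0, 0, 0, -1], [0, 0, 0, 0, 0, 0, -1], [0, 0, 0, 0, 0, 0, -1]]}}

```text
time: 25.68
tool_pos: [0.6319, -0.2812, 0.0536]
tool_rot: [0.0, 1.0, 0.0, 0.0]
contact_force: [-0.1, 0.3, -2.6]
gripper_width: 0.679
grasp_force: 65.1
```

Still hanging freely, about 3 mm to go.

Emit:
{"api": "move_arm", "payload": {"rows": [[0, 0, 0.2, 0, 0, 0, -1], [0, 0, 0, 0, 0, 0, -1], [0, 0, 0.1, 0, 0, 0, -1], [0, 0, 0, 0, 0, 0, -1], [0, 0, 0, 0, 0, 0, -1]]}}

```text
time: 26.1
tool_pos: [0.6319, -0.2813, 0.0506]
tool_rot: [0.0, 1.0, 0.0, 0.0]
contact_force: [-1.3, 0.9, 0.7]
gripper_width: 0.686
grasp_force: 65.3
```

Contact made. I release and retreat up.

Emit:
{"api": "move_arm", "payload": {"rows": [[0, 0, 0, 0, 0, 0, 1], [0, 0, 0, 0, 0, 0, 1], [0, 0, 0, 0, 0, 0, 1], [0, 0, 0, 0, 0, 0, 1], [0, 0, 0, 0, 0, 0, 1], [0, 0, -1, 0, 0, 0, 1], [0, 0, -3, 0, 0, 0, 1], [0, 0, -4, 0, 0, 0, 1], [0, 0, -4, 0, 0, 0, 1], [-3, 0, -3, 0, 0, 0, 1], [-4, 0, 0, 0, 0, 0, 1], [-4, 0, 0, 0, 0, 0, 1], [-4, 0, 0, 0, 0, 0, 1], [-4, 0, 0, 0, 0, 0, 1], [0, 0, 0, 0, 0, 0, 1], [0, 0, 0, 0, 0, 0, 1]]}}

```text
time: 27.43
tool_pos: [0.4408, -0.2811, 0.2002]
tool_rot: [0.0, 1.0, -0.001, 0.0]
contact_force: [0.5, 0.4, 0.3]
gripper_width: 1.003
grasp_force: 0.0
```

```bash
python3 -c "
from h import *
f=manip.grab_frame('top')['img'][120:270,180:390]; g=manip.grab_frame('scene')['img'][150:250,110:320]
cv2.imwrite('pics/end.png',np.vstack([cv2.resize(f,(500,357),interpolation=2),cv2.resize(g,(500,238),interpolation=2)]))"
```

```text
(no output)
```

View pics/end.png

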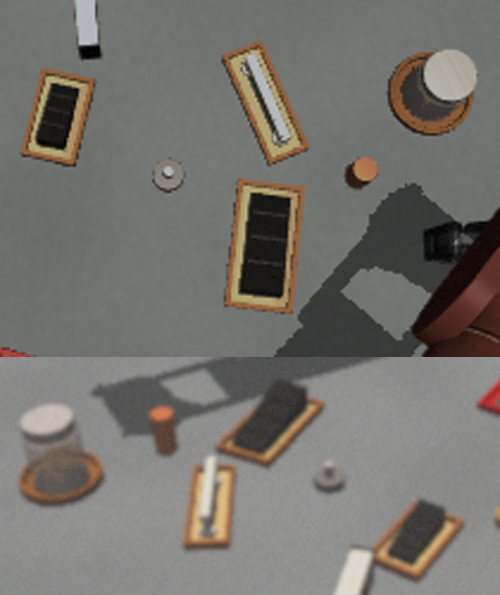

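The final check shows all four things inside their trays: small stop (59,117), pull (265,98), large stop (265,245) and jar (450,75 cap, tray 430,92). The hardware and the level have not moved.

```bash
python3 -c "
from plant import manip
print(manip.job_done())"
```

```text
the job is handed in; nothing more can be done
None
```

The jar, the drawer pull and both door stops are each resting in their matching wooden trays, the spirit level was not touched, and the job was handed in after about 28 s of robot time.

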